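Slip test of two coasters on a tilting board

ROBOT

A 6-joint arm with a two-finger parallel gripper is mounted at the origin on the work surface. World frame = base frame: x ahead of the robot, y to its left, z up, the work surface at z = 0. Lengths are in mm, angles in rad, forces in N, time in s.
With the tool pointing down it reaches from about 225 to 875 mm from the base axis. Payload 3.4 kg.
Tool frame: the origin (TCP) lies on the centre line of the jaws, within the pads' length; the fingertips stand 8 mm ahead of it and the grasp point (between the pads) lies 11 mm behind it; z points along the fingers, y is the direction in which the jaws open and shut (so a half turn about z gives the same grasp; the last joint's range is limited). The gripper opens to 85 mm and grips with 20 to 120 N. Pads are 22 mm wide; open, the fingers measure 114 mm over their backs; the gripper's body (76 mm by 85 mm) begins 54 mm behind the grasp point. The pads swing forward as they close: fully open they stand 13 mm farther back than shut.
Start: joints at [1.061, 0.276, 1.505, -0, 1.361, -0.121], TCP at [217.989, 532.112, 239.328] pointing down, gripper open.
Joint ranges: [-2.89, 2.89], [-0.75, 2.08], [0.22, 2.7], [-1.18, 4.32], [0.11, 2.71], [-2.7, 2.7]. Speed limits (rad/s): [2.57, 2.57, 3.14, 3.14, 3.14, 3.14].

INTERFACE

Orientations are given as [roll, pitch, yaw] about the fixed x, y, z axes, in that order (R = Rz(yaw) Ry(pitch) Rx(roll)).
In Python, from workcell import r, grab_frame, get_calibration gives the robot as it stands. Calls block until the motion is done:
- r.move_pose(position, orientation): joint-space move of the TCP to a pose.
- r.movel(position, frame=None, feed=150): straight line of the TCP; frame=None keeps the orientation; feed is the mean speed in mm/s.
- r.move_j(angles): joint-space move.
- r.grip(opening, grip_force=None): finger opening in mm; grip_force is the grip in N (None keeps the last); returns when the fingers have stopped.
- r.hold(seconds).
- r.solve_ik(position, orientation): joint angles nearest the present ones, or None.
- r.read_state(): the state.
- grab_frame(name): name is "side" or "top" or "wrist"; returns the picture (420x560x3 uint8, red, green, blue); there is no depth.
- get_calibration(name): a dict with "fx", "fy", "cx", "cy" (pixels), "position" and "orientation" of the camera in the world. Camera axes: x right, y up, looking along -z (the intrinsics and any distortion apply to the point x, -y, -z); pixel columns grow to the right and rows downward; lengths in mm; the calibration is good to about 2 mm. A picture is of the moment at which its call begins: read the wrist's pose just before it. get_calibration takes no time and is no camera call; for the wrist camera it gives the pose at the moment of the call.
A pose or a line that the arm cannot do raises r.PlanningError and nothing moves.
- r.sign_off(): hands the job in, once; it reports no verdict.
The state is a dict: "time": time; "joint_positions": joint angles; "joint_velocities": joint speeds; "joint_efforts": joint torques, N m; "position": TCP position; "eef_rot": TCP orientation; "contact_force": force on the tool from outside, world axes, zero at the start; "moment": the same for the moment, N m; "finger_gap": finger opening in mm.
Only numpy, scipy, OpenCV 4.12 (cv2) and the standard library are available. Lean on these libraries where they do the work, as an engineer would, in place of code of your own. Each camera call takes 0.05 s, during which the arm holds its last target.

TASK

Slip-test the coasters on the hinged board: take the steel bar at the board's free end and raise it slowly, until the round coaster slides down by itself to the ledge at the hinge, and stop there, before the square coaster slides as well. Then let go and leave the board standing sloped as it is, with the square coaster still where it rested; do not touch either coaster.

Things in the scene. Friction and masses are not known exactly. Their poses are not given: they have to be found in the camera images.
- board_bar (a point): Centre of the level round steel bar (14 mm thick, 130 mm long) at the board's free end; lift here. At x = -310, z = -6 mm in the board's frame (board_hinge), on two flat steel arms at y = +-55 mm, its middle 96 mm free; 53 mm clear between bar and board edge, nothing on its other side; 50 mm above the table at the start. Lifting takes about 10 N; the stiff hinge stays where it is left.
- board_hinge (a point): Mid-width on the board's hinge axis, 56 mm above the table, on its upper face; turns with the board. x: down the slope, from bar to hinge; y: along the axis; z: out of the upper face, so its tilt is the slope (level at start, 51 degrees at most). Plywood, 250 mm long (x = -250 to 0), 240 wide, 10 thick, with a stop ledge 14 mm high whose uphill face is at x = -17. The stand is fixed.
- round_coaster: White glazed round coaster, 90 mm across, 9 mm thick, lying loose on the board near its bar end, left or right of the middle; origin at the centre of its underside. It starts about 180 mm up the board from the hinge axis; against the ledge its centre is 62 mm from it. The more slippery one: it slides at a slope somewhere between 11 and 29 degrees.
- square_coaster: Square cork coaster, 80 x 80 mm, 9 mm thick, lying loose on the board beside the round one, about 180 mm up from the hinge axis; origin at the centre of its underside. It grips better: it slides only at a slope some 10 degrees or more beyond that at which the round one goes.
Not all that is in view belongs to the job. What is shaped like the round_coaster but red or yellow is not meant.

How it is judged (in metres and radians):
At the end, for the whole second after the job is handed in: The round coaster lies flat on the board within 20 mm of the stop ledge and at rest; the square coaster lies flat on the board, still within about 20 mm of where it rested, at rest; the board, let go, stands at a slope of at least 10 degrees (x of round_coaster in the frame of board_hinge between -0.082 and -0.045 m and z of round_coaster in the frame of board_hinge between -0.008 and 0.008 m and x of square_coaster in the frame of board_hinge between -0.21 and -0.155 m and z of square_coaster in the frame of board_hinge between -0.008 and 0.008 m and angle between board_hinge's own z axis and vertical above 0.175 rad and linear speed of each of round_coaster, square_coaster below 0.02 m/s); the robot touches nothing.
It fails at once if the square coaster slides down the board (about 20 mm or more) (x of square_coaster in the frame of board_hinge above -0.155 m).
It fails at once if the robot touches the round coaster (contact force between round_coaster and the arm above 0.3 N).
It fails at once if the fingers touch the round coaster (contact force between round_coaster and the fingers above 0.3 N).
It fails at once if the robot touches the square coaster (contact force between square_coaster and the arm above 0.3 N).
It fails at once if the fingers touch the square coaster (contact force between square_coaster and the fingers above 0.3 N).
It also fails if it takes over 46 s, if anything falls off the work surface, if the arm or the gripper's body presses on something with over 40 N, if the wrist force passes 120 N, or if a joint passes its speed limit or range.

## Working session

There is one attempt and no reset: what is moved stays moved. The work goes in short steps, each a Python script; the robot and the scene stay as the last script left them, time stands still between calls to the robot, and variables do not carry over. Pictures are saved under pics/ and viewed, and the job is handed in when it is done.

```bash
mkdir -p pics; ls; python3 - <<'E'
from workcell import r, grab_frame, get_calibration
import cv2
for n in ("side","top","wrist"):
    im=grab_frame(n); cv2.imwrite(f"pics/a_{n}.png",im[:,:,::-1]); print(n,get_calibration(n))
s=r.read_state(); print(s)
E
```

```text
pics
side {'fx': 509.76002289578844, 'fy': 509.76002289578844, 'cx': 271.5577758984178, 'cy': 205.1558401132275, 'position': array([ 390.64150958, -482.99988382,  697.03911352]), 'orientation': array([ 0.75198408,  0.00490291, -0.33815183])}
top {'fx': 442.4066718373164, 'fy': 442.4066718373164, 'cx': 280.64745460500853, 'cy': 216.07327755606158, 'position': array([539.22712193,  58.48776686, 925.60677963]), 'orientation': array([ 0.07329726,  0.02363739, -1.59888188])}
wrist {'fx': 346.5359496461243, 'fy': 346.5359496461243, 'cx': 282.1196164329477, 'cy': 208.41478043872772, 'position': array([151.12607076, 558.92382442, 374.54381099]), 'orientation': array([-0.28586624,  0.00193986,  1.18200537])}
{'time': 0.15, 'joint_positions': array([ 1.06100631e+00,  2.76461311e-01,  1.50583885e+00,  7.74567110e-06,
        1.36069693e+00, -1.21024950e-01]), 'joint_velocities': array([ 0.00042952, -0.00173189, -0.00376005, -0.00104572, -0.00115011,
       -0.00067365]), 'joint_efforts': array([ 8.80845582e-04, -4.17148769e+01, -2.46031952e+01, -9.49489004e-05,
        7.64825963e-03, -5.87786886e-06]), 'position': array([217.78084945, 531.75258869, 238.63319374]), 'eef_rot': array([-3.14019940e+00, -1.77075943e-04,  2.75282584e+00]), 'contact_force': array([0.79904152, 0.985799  , 0.16737539]), 'moment': array([ 0.00857621,  0.01880533, -0.00895241]), 'finger_gap': 85.42517141609854}
```

View pics/a_top.png

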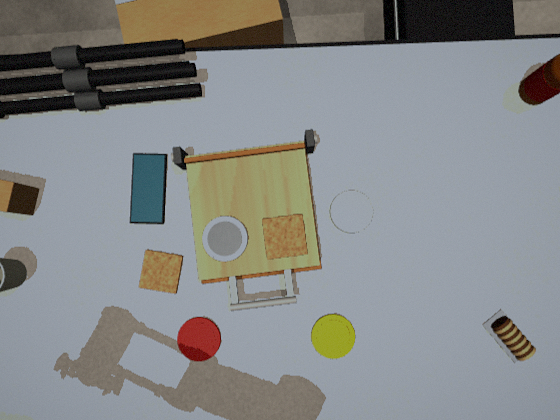

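View pics/a_side.png

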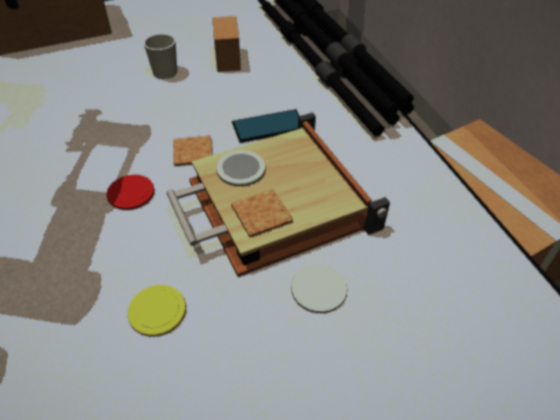

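View pics/a_wrist.png

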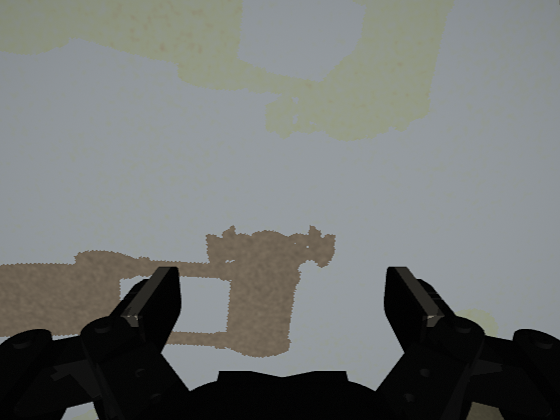

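Candidates in the top view:
- Round: white with grey centre on the board (225,238). Also a white disc on the table (352,211), red (199,339) and yellow (333,336).
- Square: on the board (285,236). Another cork square is on the table (161,271).
- Bar: only one, at (263,303), on the robot side of the board.

By the description I choose the two coasters on the board. Next I'll check that in a close crop and measure the positions.

```bash
cat > h.py <<'E'
import numpy as np, cv2
from scipy.spatial.transform import Rotation as R
from workcell import r, grab_frame, get_calibration
def ray(cal,u,v):
    d=np.array([(u-cal['cx'])/cal['fx'],-(v-cal['cy'])/cal['fy'],-1.])
    return np.array(cal['position']),R.from_euler('xyz',cal['orientation']).apply(d)
def onz(cal,u,v,z):
    p,d=ray(cal,u,v); return p+d*(z-p[2])/d[2]
def proj(cal,P):
    q=R.from_euler('xyz',cal['orientation']).inv().apply(np.array(P)-cal['position'])
    return np.array([cal['cx']-cal['fx']*q[0]/q[2],cal['cy']+cal['fy']*q[1]/q[2]])
E
python3 - <<'E'
from h import *
a=cv2.imread('pics/a_top.png')[125:325,165:345]; cv2.imwrite('pics/c_top.png',cv2.resize(a,None,fx=3,fy=3,interpolation=cv2.INTER_CUBIC)[:600])
a=cv2.imread('pics/a_side.png')[120:280,150:350]; cv2.imwrite('pics/c_side.png',cv2.resize(a,None,fx=3.7,fy=3.7,interpolation=cv2.INTER_CUBIC))
E
```

```text
(no output)
```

View pics/c_top.png

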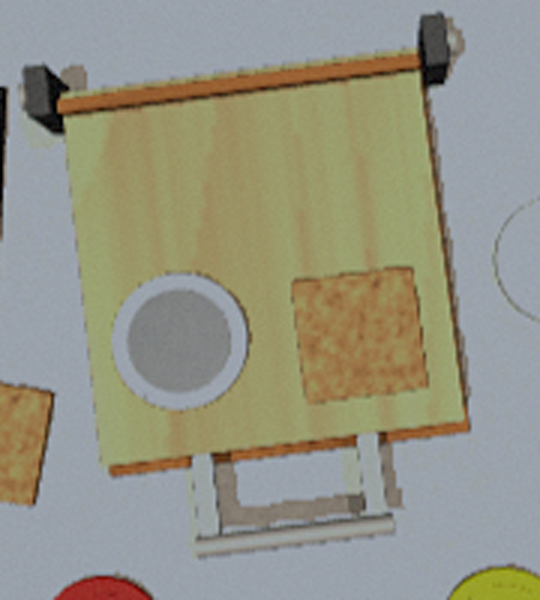

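View pics/c_side.png

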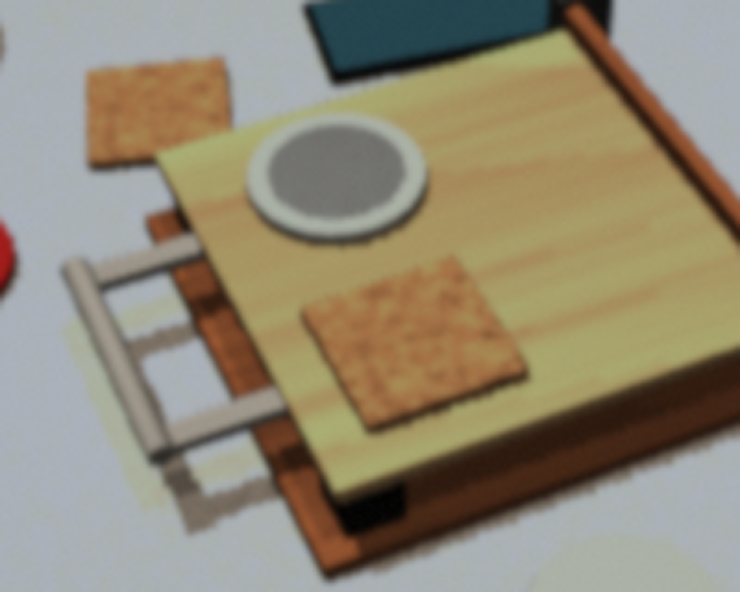

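The crops confirm the choice. In the top crop the white-rimmed grey round coaster is at (180,340) and the cork square at (360,335), both on the board. The bar runs from (197,546) to (395,524). Next I'll turn these pixels into points.

```bash
python3 - <<'E'
from h import *
T=get_calibration('top');S=get_calibration('side')
t=lambda x,y:(x/3+165-.33,y/3+125-.33); s=lambda x,y:(x/3.7+150-.36,y/3.7+120-.36)
A=onz(T,*t(197,546),50);B=onz(T,*t(395,524),50);print('bar top',A,B,np.linalg.norm(A-B),(A+B)/2)
A2=onz(S,*s(75,268),50);B2=onz(S,*s(158,450),50);print('bar side',A2,B2,np.linalg.norm(A2-B2),(A2+B2)/2)
C=onz(T,*t(110,465),56);D=onz(T,*t(468,422),56);print('edge',C,D,np.linalg.norm(C-D))
E1=onz(T,*t(60,113),56);F=onz(T,*t(420,70),56);print('hinge-ledge uphill edge foot',E1,F)
y=(A-B)[:2];y/=np.linalg.norm(y);y2=(C-D)[:2];y2/=np.linalg.norm(y2)
for q in(y,y2):
  print('axis dir',q,np.degrees(np.arctan2(q[1],q[0])))
x=np.array([y2[1],-y2[0]]);print('x',x)
print('hinge from bar',(A+B)[:2]/2+310*x,'from edge',(C+D)[:2]/2+250*x,'from ledge',(E1+F)[:2]/2+17*x)
print('round',onz(T,*t(180,340),65),'square',onz(T,*t(360,335),65))
E
```

```text
bar top [428.98138029 181.01356928  50.        ] [439.91042012  51.27201625  50.        ] 130.20105412101336 [434.4459002  116.14279277  50.        ]
bar side [428.29602962 180.0203212   50.        ] [439.92426229  56.31194985  50.        ] 124.25367977278148 [434.11014595 118.16613553  50.        ]
edge [483.40591699 236.10693541  56.        ] [504.9720944    1.86740614  56.        ] 235.23022143962837
hinge-ledge uphill edge foot [717.07305534 266.10345854  56.        ] [738.09074032  25.59739238  56.        ]
axis dir [-0.08393972  0.99647083] 94.81505731745
axis dir [-0.09168115  0.99578841] 95.26032985324152
x [0.99578841 0.09168115]
hinge from bar [743.14030872 144.56394952] from edge [743.13610934 141.90745847] from ledge [744.51030088 147.40900502]
round [563.38198589 187.38291499  65.        ] square [563.2665761   70.34120329  65.        ]
```

```bash
cat >> h.py <<'E'
AZ=np.radians(5.1); XH=np.array([np.cos(AZ),np.sin(AZ)]); BAR0=np.array([434.3,117.0]); HINGE=BAR0+310*XH
def barpos(th):
    c,s=np.cos(th),np.sin(th)
    return np.r_[HINGE+XH*(-310*c-6*s),56+310*s-6*c]
OFF=np.array([0,0,-11.])
E
python3 - <<'E'
from h import *
q0=r.read_state()['joint_positions']
best=None
for yaw in (AZ+np.pi/2,AZ-np.pi/2):
    ok=[]
    for th in (0,15,30,45):
        ok.append(r.solve_ik(barpos(np.radians(th))+OFF,[np.pi,0,yaw]))
    print(yaw,[None if o is None else np.round(o,2) for o in ok])
    if ok[0] is not None and (best is None or abs(ok[0][5])<abs(best[1])): best=(yaw,ok[0][5])
yaw=best[0];print(best)
r.grip(56,50)
r.move_pose([BAR0[0],BAR0[1],130],[np.pi,0,yaw])
for n in("top","side","wrist"): cv2.imwrite(f'pics/b_{n}.png',grab_frame(n)[:,:,::-1])
s=r.read_state();print(s['time'],s['position'],s['contact_force'],s['finger_gap'])
a=[cv2.imread(f'pics/b_{n}.png') for n in("top","side","wrist")]
m=np.vstack([np.hstack(a[:2]),np.hstack([a[2],a[2]*0])]);cv2.imwrite('pics/b.png',cv2.resize(m,(800,600)))
E
```

```text
1.6598081186466074 [array([ 0.11,  0.31,  2.05, -0.  ,  0.78,  0.02]), array([ 0.11,  0.21,  1.93, -0.  ,  1.  ,  0.02]), array([ 0.11,  0.18,  1.76, -0.  ,  1.21,  0.02]), array([ 0.11,  0.2 ,  1.55, -0.  ,  1.39,  0.02])]
-1.4817845349431857 [None, None, None, None]
(np.float64(1.6598081186466074), np.float64(0.019224595422285162))
2.4583 [434.45723966 117.78038022 130.2123579 ] [ 0.37923777 -0.2519905  -0.441974  ] 56.10687305865627
```

View pics/b.png

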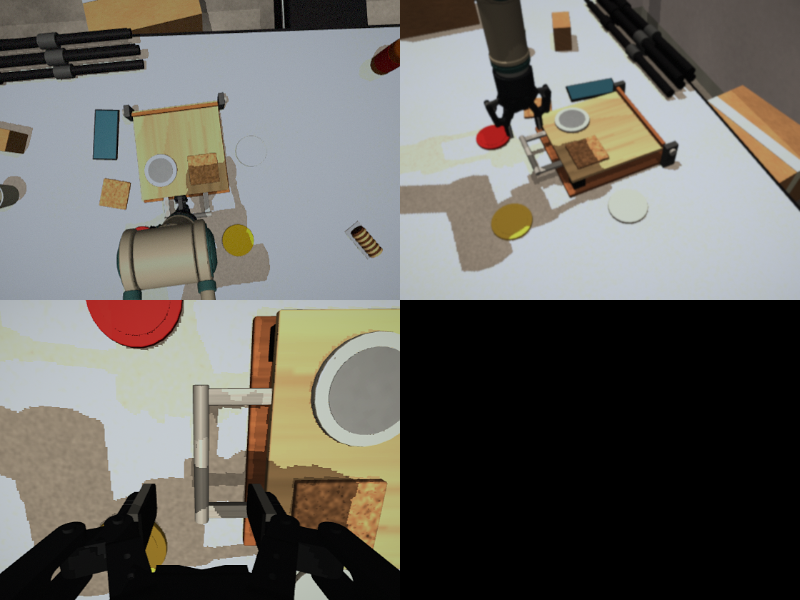

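The gripper is over the bar. In the wrist view (composite) the bar is at column 202, parallel and centred between the fingers, and both coasters stay visible in the top view. Next: descend and grip.

```bash
python3 - <<'E'
from h import *
p=np.r_[BAR0,50.]+OFF
r.movel(p,feed=80)
s=r.read_state();print(s['time'],s['position'],s['contact_force'],s['finger_gap'])
r.grip(8,50)
s=r.read_state();print(s['time'],s['position'],s['contact_force'],s['finger_gap'])
for n in("top","side","wrist"): cv2.imwrite(f'pics/d_{n}.png',grab_frame(n)[:,:,::-1])
a=[cv2.imread(f'pics/d_{n}.png') for n in("top","side","wrist")]
m=np.vstack([np.hstack(a[:2]),np.hstack([a[2],a[2]*0])]);cv2.imwrite('pics/d.png',cv2.resize(m,(800,600)))
E
```

```text
3.75 [434.72225516 117.04236042  39.40196325] [-0.14592152  0.70685966  0.13906482] 56.2286727317982
4.2167 [434.28223622 116.99553893  39.3490196 ] [-0.88071521 -0.52355684  5.35053116] 12.112822806207284
```

View pics/d.png

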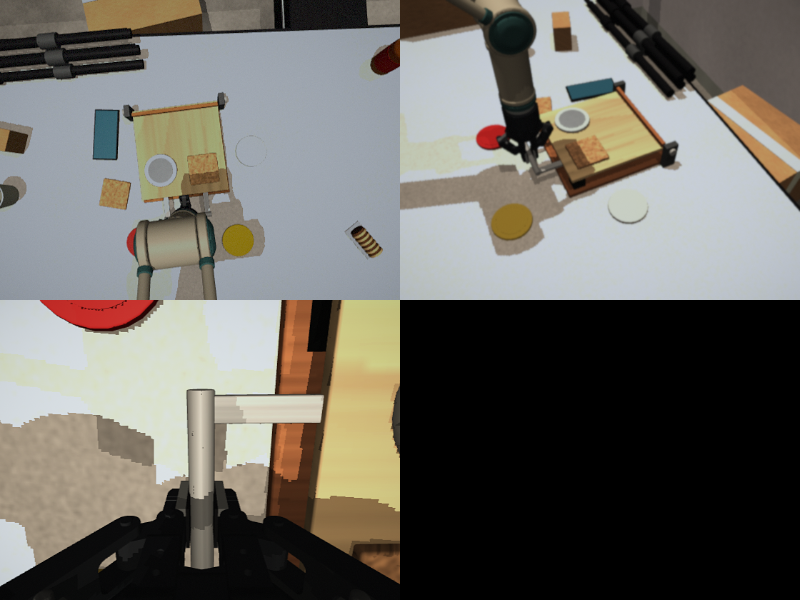

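The bar is held with a gap of 12 mm and low forces. Before lifting I'll test the coaster tracker on this saved picture.

```bash
cat >> h.py <<'E'
X3=np.r_[XH,0]; Y3=np.array([-XH[1],XH[0],0]); H3=np.r_[HINGE,56.]
T=get_calibration('top')
def axes(th):
    c,s=np.cos(th),np.sin(th)
    return X3*c-np.array([0,0,s]), X3*s+np.array([0,0,c])
def toworld(th,x,y,z):
    ax,az=axes(th); return H3+ax*x+Y3*y+az*z
def toboard(th,u,v,z):
    ax,az=axes(th); p,d=ray(T,u,v); o=H3+az*z
    P=p+d*(np.dot(o-p,az)/np.dot(d,az))-H3
    return np.array([P@ax,P@Y3])
def track(im,th):
    """im RGB; returns (round xy, area),(square xy, area) in board mm"""
    hsv=cv2.cvtColor(im,cv2.COLOR_RGB2HSV); out=[]
    for sgn,kind in ((1,'r'),(-1,'s')):
        poly=np.array([proj(T,toworld(th,x,y,5)) for x,y in((-243,sgn*8),(-243,sgn*112),(-22,sgn*112),(-22,sgn*8))])
        roi=np.zeros(im.shape[:2],np.uint8); cv2.fillPoly(roi,[poly.round().astype(np.int32)],255)
        if kind=='r': m=cv2.inRange(hsv,(0,0,50),(179,60,255))
        else: m=cv2.inRange(hsv,(5,90,30),(20,255,255))
        m=cv2.morphologyEx(m&roi,cv2.MORPH_OPEN,np.ones((3,3),np.uint8))
        n,l,st,ce=cv2.connectedComponentsWithStats(m)
        if n<2: out.append((np.array([np.nan,np.nan]),0)); continue
        i=1+np.argmax(st[1:,4]); x,y,w,h,a=st[i]
        c=(x+(w-1)/2,y+(h-1)/2) if kind=='r' else ce[i]
        out.append((toboard(th,*c,9),int(a)))
    return out
def theta():
    z=r.read_state()['position'][2]+11-BZ0
    return np.arcsin(np.clip(z/310,-1,1))
BZ0=50.35
E
python3 - <<'E'
from h import *
for n in 'abd':
    im=cv2.imread(f'pics/{n}_top.png')[:,:,::-1].copy()
    print(track(im,0.))
im=cv2.imread('pics/d_top.png');hsv=cv2.cvtColor(im,cv2.COLOR_BGR2HSV)
for p in((225,238),(225,220),(285,225),(285,250),(250,200),(300,190)):print(p,hsv[p[1],p[0]])
E
```

```text
[(array([-176.09522145,   59.0639462 ]), 1673), (array([-185.19926843,  -58.10710777]), 1217)]
[(array([-176.09522145,   59.0639462 ]), 1674), (array([-200.63015819,  -60.6137818 ]), 2323)]
[(array([-176.09522145,   59.0639462 ]), 1671), (array([-201.86601239,  -59.3654329 ]), 2165)]
(225, 238) [ 72   9 136]
(225, 220) [107  23 175]
(285, 225) [ 18 138 159]
(285, 250) [ 15 146 103]
(250, 200) [ 27  85 159]
(300, 190) [ 32  78 163]
```

```bash
cat >> h.py <<'E'
def sq_front(im,th):
    hsv=cv2.cvtColor(im,cv2.COLOR_RGB2HSV)
    poly=np.array([proj(T,toworld(th,x,y,9)) for x,y in((-200,-30),(-200,-85),(-30,-85),(-30,-30))])
    roi=np.zeros(im.shape[:2],np.uint8); cv2.fillPoly(roi,[poly.round().astype(np.int32)],255)
    m=cv2.morphologyEx(cv2.inRange(hsv,(5,105,30),(22,255,255))&roi,cv2.MORPH_OPEN,np.ones((3,3),np.uint8))
    v,u=np.nonzero(m)
    if len(u)<50: return np.nan
    P=np.array([toboard(th,a,b,9)[0] for a,b in zip(u,v)])
    return np.percentile(P,97)
E
python3 - <<'E'
from h import *
for n in 'abd':
    im=cv2.imread(f'pics/{n}_top.png')[:,:,::-1].copy(); print(sq_front(im,0.))
def go(deg,feed): r.movel(barpos(np.radians(deg))+OFF,feed=feed)
for d in (3,6,9):
    go(d,30); 
    th=theta(); im=grab_frame('top'); s=r.read_state()
    print(d,round(s['time'],2),np.degrees(th).round(2),track(im,th)[0],sq_front(im,th),s['contact_force'].round(1),s['finger_gap'].round(1))
cv2.imwrite('pics/e_top.png',im[:,:,::-1])
E
```

```text
-146.54850149311798
-146.61246791015242
-146.52353683375338Traceback (most recent call last):
  File "<stdin>", line 8, in <module>
AttributeError: 'float' object has no attribute 'round'
```

```bash
cat >> h.py <<'E'
def go(deg,feed): r.movel(barpos(np.radians(deg))+OFF,feed=feed)
def look(tag=''):
    th=theta(); im=grab_frame('top'); s=r.read_state()
    t=track(im,th)[0]; q=sq_front(im,th)
    print(tag,'t%.2f th%.2f'%(s['time'],np.degrees(th)),'round',t[0].round(1),t[1],'sq %.1f'%q,np.round(s['contact_force'],1),'gap %.1f'%s['finger_gap'])
    return im,t[0][0],q
E
python3 - <<'E'
from h import *
look()
for d in (6,9):
    go(d,30); im,_,_=look(d)
cv2.imwrite('pics/e_top.png',im[:,:,::-1])
E
```

```text
t5.16 th2.97 round [-176.    59.5] 1700 sq -146.6 [ 1.4  0.1 -4. ] gap 12.3
6 t5.90 th6.04 round [-175.6   58.9] 1733 sq -147.1 [-1.1 -0.1 -1.4] gap 12.1
9 t6.64 th9.03 round [-175.5   59.2] 1748 sq -147.1 [-0.8 -0.7 -2.8] gap 12.0
```

View pics/e_top.png

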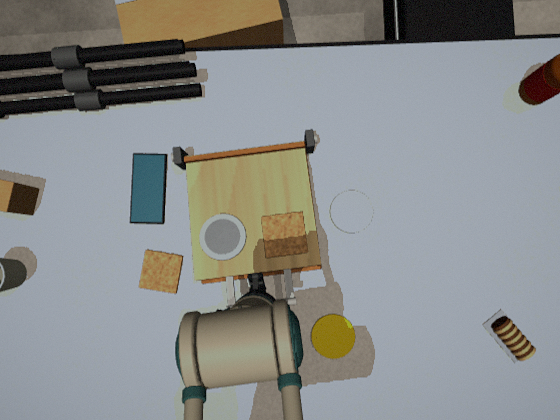

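The board rises with the bar. The round coaster is still at (223,237), the square at (285,234), and the tracker holds steady. I'll continue in 0.7° steps until the round one moves.

```bash
python3 - <<'E'
from h import *
d=9.; stop=False
while d<31 and not stop:
    d+=0.7; go(d,20); 
    im,x,q=look('%.1f'%d)
    if q>-139 or not np.isfinite(x): break
    if x>-171.5: stop=True
    if r.read_state()['time']>34: break
xp=x
for i in range(5):
    r.hold(0.2); im,x,q=look('wait')
    if x>-68: break
cv2.imwrite('pics/f_top.png',im[:,:,::-1]); cv2.imwrite('pics/f_side.png',grab_frame('side')[:,:,::-1]); print(d)
E
```

```text
9.7 t7.03 th9.65 round [-176.    58.9] 1753 sq -146.8 [-0.7  1.3 -6.1] gap 12.5
10.4 t7.42 th10.36 round [-176.6   58.6] 1751 sq -147.0 [-2.2  0.7 -6.9] gap 12.4
11.1 t7.82 th11.08 round [-177.2   59.2] 1761 sq -147.3 [-2.3  1.1 -6.3] gap 11.7
11.8 t8.21 th11.81 round [-176.9   58.7] 1763 sq -147.2 [-3.5  0.8 -5.7] gap 12.3
12.5 t8.60 th12.50 round [-176.6   58.3] 1774 sq -147.1 [-4.1  0.4 -5. ] gap 12.2
13.2 t8.99 th13.18 round [-177.3   58. ] 1768 sq -147.3 [-4.9  0.7 -5.6] gap 12.1
13.9 t9.38 th13.89 round [-177.8   59.5] 1770 sq -147.3 [-5.3  0.6 -7.1] gap 12.0
14.6 t9.78 th14.65 round [-176.8   59. ] 1773 sq -147.4 [-5.3  0.6 -6.4] gap 11.9
15.3 t10.17 th15.37 round [-177.6   58.6] 1776 sq -147.7 [-7.   1.9 -7. ] gap 11.9
16.0 t10.56 th16.06 round [-177.5   58.2] 1774 sq -147.5 [-6.6  0.6 -5.8] gap 12.1
16.7 t10.95 th16.77 round [-177.3   58.7] 1785 sq -146.6 [-5.8  1.1 -5.4] gap 12.2
17.4 t11.34 th17.46 round [-177.2   58.3] 1783 sq -146.6 [-6.1  0.9 -7. ] gap 12.3
18.1 t11.73 th18.19 round [-178.1   58.9] 1778 sq -146.8 [-7.3  0.2 -6.8] gap 12.3
18.8 t12.12 th18.91 round [-178.    59.4] 1784 sq -147.1 [-6.1  1.6 -5.6] gap 12.5
19.5 t12.52 th19.61 round [-178.    58.9] 1789 sq -146.3 [-5.8  1.2 -6.1] gap 12.2
20.2 t12.91 th20.30 round [-178.1   58.5] 1785 sq -147.6 [-6.6  0.7 -6.3] gap 12.5
20.9 t13.30 th20.99 round [-175.9   59.9] 1775 sq -146.7 [-6.7  0.9 -5.6] gap 12.1
21.6 t13.69 th21.73 round [-158.1   58.7] 1732 sq -144.7 [-6.6  1.6 -5. ] gap 11.8
wait t13.94 th21.73 round [-132.3   58.7] 1662 sq -146.5 [-6.7  0.3 -6. ] gap 12.5
wait t14.19 th21.73 round [-94.7  60.1] 1576 sq -146.1 [-7.7  1.7 -5.3] gap 12.3
wait t14.44 th21.73 round [-67.2  59.2] 1486 sq -147.6 [-7.6  1.2 -5.8] gap 12.5
21.599999999999987
```

```bash
python3 - <<'E'
from h import *
r.hold(0.5); im,x,q=look('settled')
r.grip(50); 
s=r.read_state(); look('released'); 
a=grab_frame('top'); b=grab_frame('side')
m=np.hstack([a,b])[:,:,::-1]; cv2.imwrite('pics/g.png',cv2.resize(m,(800,300)))
E
```

```text
settled t15.04 th21.73 round [-67.2  59.2] 1485 sq -146.9 [-6.7  1.  -5. ] gap 12.3
released t15.54 th21.79 round [-67.3  59.1] 1485 sq -146.9 [ 0.8  1.1 -0.4] gap 49.8
```

View pics/g.png

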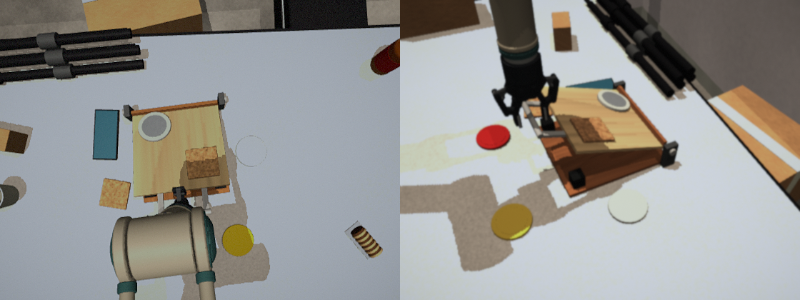

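The board stands with the fingers open. The round coaster is at the ledge, (155,126) in the composite, and the square is in place at (202,163). I'll retreat straight up, then look again.

```bash
python3 - <<'E'
from h import *
th0=np.arcsin((r.read_state()['position'][2]+11-BZ0)/310)
p=r.read_state()['position']
r.movel([p[0],p[1],p[2]+60],feed=50)
print(np.round(r.read_state()['contact_force'],1))
r.movel([p[0]-120,p[1],p[2]+130],feed=120)
r.hold(0.3)
s=r.read_state();a=grab_frame('top'); b=grab_frame('side')
print(s['time'],np.round(s['contact_force'],1),track(a,th0)[0],sq_front(a,th0))
m=np.hstack([a[100:320,100:380],b[80:300,130:410]])[:,:,::-1]; cv2.imwrite('pics/i.png',cv2.resize(m,(800,314)))
E
```

```text
[ 0.5 -0.  -0.1]
18.6083 [ 0.  -0.2 -1.1] (array([-67.18028347,  59.17333794]), 1486) -137.81904104890495
```

View pics/i.png

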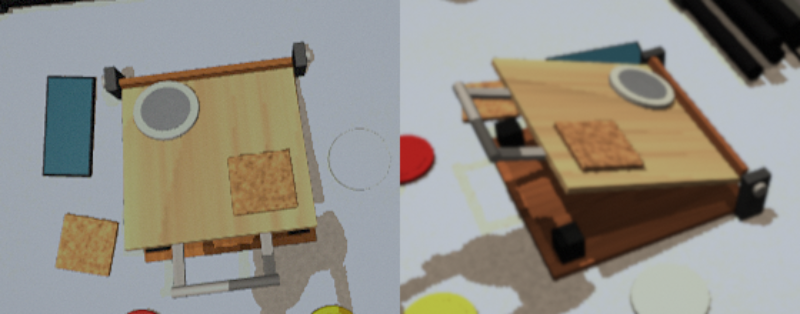

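The square's front reading changed from -147 to -138 mm once the arm's shadow was gone. I'll check whether that is lighting or real motion.

```bash
python3 - <<'E'
from h import *
th=np.radians(21.75)
for i in range(2):
    im=grab_frame('top'); print(track(im,th), sq_front(im,th))
f=cv2.imread('pics/f_top.png')
cv2.imwrite('pics/j.png',cv2.resize(np.hstack([f[190:270,240:340],im[190:270,240:340,::-1]]),None,fx=4,fy=4,interpolation=cv2.INTER_NEAREST))
print(toboard(th,283,227.5,9))
E
```

```text
[(array([-67.25996089,  59.15486108]), 1485), (array([-188.79589402,  -57.40343441]), 1873)] -133.8149792476302
[(array([-67.25996089,  59.15486108]), 1484), (array([-189.07875853,  -57.29885168]), 1877)] -143.6909557190324
[-188.39325782  -57.60364811]
```

View pics/j.png

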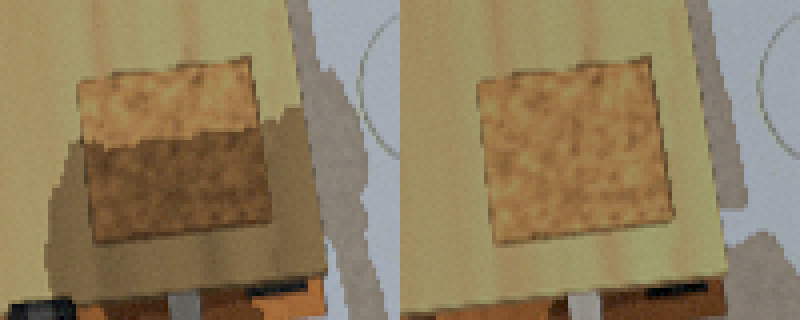

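The square's edges are on the same pixels in both pictures (corners at about (80,80) and (270,220) in each half), and so is the board edge. The changed reading was only board grain picked up after the shadow went. Handing in.

```bash
python3 - <<'E'
from h import *
r.sign_off()
E
```

```text
the job is handed in; nothing more can be done
```

I gripped the bar and raised the board slowly to about 21.7°. There the round coaster slid down by itself to the ledge. I then let go, backed the arm clear and handed the job in at about 19 s of the 46 s limit; no verdict is reported.

**Round coaster:** it measured at rest at x ≈ -67 mm in the board's frame. That is inside the required -82 to -45 mm.

**Square coaster:** it did not move; its edges sit on the same pixels before and after release. Its centre measured about -189 mm, inside the -210 to -155 mm range.

**Board and robot:** the board held its slope after release, the arm was clear, and the force reading was about zero.

**One check disagreed:** my colour-based reading of the square's front edge jumped between -147 and -134 mm once the arm's shadow was gone. A side-by-side crop showed no movement, so I put it down to the mask catching wood grain.

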